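# Swing in the tote's bail arm and stack the long tray on it

### The arm

A 7-joint arm with a two-finger parallel gripper is mounted at the origin on a cart in front of the work surface, level with it; the furniture and walls round the work are solid. World frame = base frame: x ahead of the robot, y to its left, z up, the work surface at z = 0. Lengths are in m, angles in rad, forces in N, time in s.
With the tool pointing down it reaches from about 0.4 to 0.9 m from the base axis. Payload 5.5 kg.
Tool frame: the origin (TCP) lies at the very end of the fingers, on their centre line; the grasp point (between the pads) lies 19 mm behind it; z points along the fingers, y is the line along which they close (so a half turn about z gives the same grasp; the last joint's range is limited). The gripper opens to 92 mm and grips with 3 to 60 N. Pads are 19 mm wide; open, the fingers measure 130 mm over their backs; the gripper's body (75 mm by 190 mm) begins 47 mm behind the grasp point.
Start: joints at [1.597, 0.501, -0.427, 1.55, 0.221, 1.138, -0.21], TCP at [0.153, -0.632, 0.227] pointing down, gripper open.
Joint ranges: [-2.88, 2.88], [-0.31, 2.03], [-1.54, 1.56], [0.2, 2.42], [-1.41, 4.55], [0.19, 2.02], [-2.57, 2.57]. Speed limits (rad/s): [2.57, 2.57, 3.14, 3.14, 3.14, 3.14, 3.14].

### API

Orientations are given as a 3x3 rotation matrix whose columns are the frame's x, y, z axes.
In Python, from station import status, snapshot, workorder, boxes_of, mark_of gives the robot as it stands.
- The arm moves only by the tool arm_command, never from a script. Its argument "targets" is a list of rows, each a list of 7 numbers: the shift along the tool's x, y, z in mm, then the turn, a rotation vector about the tool's x, y, z in degrees, then the opening, from 0 (shut) to 1 (fully open). A call has 1 to 12 rows; each row is the pose to reach, as a shift and turn from the pose commanded when the call began, along the tool's axes at that moment; what a row does not reach only later rows make up. A row lasts 1/12 s, in which the tool goes at most 41.7 mm and 7.16 degrees, less where a joint would pass 70% of its speed; a pose out of reach is approached as far as the arm can. A call with a gripper value outside its range is refused whole. The fingers move at their own pace and stop on an object; the grip force is fixed at half the most. Time passes only in rows, so rows that repeat a pose let the fingers close. It gives the time, the measured TCP pose, the force, the opening and the grip force at its end, in the units of the state.
- status.observe(): the state, without advancing time (a new reading comes with each control period).
- snapshot(name): name is "side" or "top"; returns a dict with "pixels" (480x640x3 uint8, blue, green, red), "z_map" (480x640 float32, m along the optical axis (not along the pixel's ray), 0 where there is no reading), "fovy" (degrees; the focal length in pixels is half the picture's height over the tangent of half this angle, whatever the lens; pixels are square), "cx", "cy" (the principal point, pixels), "k1" (the pictures are not rectified: a ray, as slopes to the right and down, at radius r is drawn at 1 + k1 r^2 times it, then the intrinsics apply), "R" (3x3) and "t" (3): a world point X has camera coordinates R X + t. Camera axes: x right, y down, z forward; pixel columns grow to the right and rows downward; lengths in m; the calibration is good to about 2 mm. A picture is of the moment at which its call begins.
- workorder.hand_in(): hands the job in; it is judged then, once.
Trained networks look in the newest picture that a camera, given by its name, has taken for a name from the list of things; names that differ only in an ending like _2 or _b are one class to them, and where a whole thing is asked for, a point or a joint stands for the part that bears it (a point fixed in the world has none). Each returns a list of dicts, best first, with "conf" (0 to 1); they miss things now and then, are a little off and sometimes report something else, mostly with a low value. They report only what shows in the picture. A call takes as long as a camera call.
- boxes_of(thing, camera): "point" ([x, y, z] in m, in world coordinates, good to about 4 mm: the middle of the surface that is visible of it).
- mark_of(thing, camera): "point" ([x, y, z] in m, in world coordinates, good to about 4 mm: a listed point, or the origin of a listed thing).
The state is a dict: "time_s": time; "joints": joint angles; "qd": joint speeds; "tau": joint torques, N m; "position": TCP position; "orientation": TCP orientation; "contact_force": force on the tool from outside, world axes, zero at the start; "wrist_torque": the same for the moment, N m; "grip_width": finger opening in m; "gripper_force": force on a finger pad.
Only numpy, scipy, OpenCV 4.12 (cv2) and the standard library are available. Lean on these libraries where they do the work, as an engineer would, in place of code of your own. Each camera call takes 0.05 s, during which the arm holds its last target. There are 200 camera calls.

### The job

One of the two bail arms of the black stacking tote is still swung out over the tote's end. Swing it in over the opening until it rests on the rim like the other one, then take the long tray (not the short one) by its middle grip and set it down, without dropping it, on both bail arms, centred on the tote and lying lengthwise along it.

Things in the scene. Friction and masses are not known exactly. Their poses are not given: they have to be found in the camera images.
- tote: black open tote fixed to the bench: 200 long (y) x 130 wide (x) x 70 mm high, walls 4, empty. Origin: centre of underside. Two U-shaped steel bail arms, hinge axes along x, 62 mm up: arm 'bail' at y=-95 (starts swung out), the other at y=+95 (already in). Swung in, their cross bars lie on the rim at y=-45 and +45, bar tops 80 mm above the underside: a stacked tray's underside is at 80
- bail_bar (a point): middle of the centre line of the cross bar of the bail arm that is swung out; moves with the arm. The bar is round, 10 mm thick, 140 mm long along the tote's x, 52 mm from the hinge axis; it can turn between gripping fingers
- bail (a joint): angle of that arm: 0 = fully out (bar beyond the tote's end, at tote y=-146, z=53 mm; legs 10 degrees below level); grows as the bar goes up and over; 1.745 = legs upright; 3.036 = fully in, bar on the rim (stop). Starts at 0 to 0.4. The hinge is slightly stiff (0.6 N at the bar): the arm stays where it is left
- tray: long grey carry tray, loose, 150 long (y) x 90 wide (x), walls 30 mm high, 3 thick, 0.15 to 0.3 kg. Origin: centre of underside. A flat upright grip rises in its middle: 12 mm thick (x), 70 long (y), top 56 mm above the underside, 36 mm free on each side. A like tray only 70 mm long stands near and is not wanted

How it is judged:
By the outcome, as a careful person would: the job done as asked, in the order asked, and still so for the second after the job is handed in, with the robot touching nothing.
It also fails if it takes over 59 s, if anything falls off the work surface, if the arm or the gripper's body presses on something with over 40 N, if the wrist force passes 120 N, or if a joint passes its speed limit or range.

## Working session

There is one attempt and no reset: what is moved stays moved. The work goes in short steps, Python scripts to look and compute and a tool call to move; the robot and the scene stay as the last step left them, time stands still between calls to the robot, and variables do not carry over. Pictures are saved under pics/ and viewed, at most 10 in all, crops included, and the job is handed in when it is done.

Besides the shell and the picture viewer there is one more tool, called after "Request:" as name(argument=value, ...), one argument or row to a line, values as JSON. arm_command: Moves the arm, as the interface text tells. Its arguments: {"type":"object","properties":{"targets":{"type":"array"}},"required":["targets"]}

```bash
mkdir -p pics; cat > h.py <<'E'
import numpy as np, cv2
from station import status, snapshot, workorder, boxes_of, mark_of
def world(s):
    f=240/np.tan(np.radians(s["fovy"])/2)
    K=np.array([[f,0,s["cx"]],[0,f,s["cy"]],[0,0,1.]])
    v,u=np.mgrid[0:480,0:640]
    # model: drawn = (1+k1 r^2)*ray
    p=cv2.undistortPoints(np.stack([u,v],-1).reshape(-1,1,2).astype(np.float64),K,np.array([s["k1"],0,0,0.]))
    p=p.reshape(480,640,2); z=s["z_map"].astype(float)
    c=np.dstack([p[...,0]*z,p[...,1]*z,z])
    return (c-np.array(s["t"]))@np.array(s["R"])
def tool(dw):
    R=np.array(status.observe()["orientation"]); return 1000*R.T@np.array(dw)
E
python3 - <<'E'
from h import *
np.set_printoptions(precision=4,suppress=True)
o=status.observe();print(o)
for c in("side","top"):
    s=snapshot(c);cv2.imwrite(f"pics/{c}0.png",s["pixels"])
    np.save(f"{c}0.npy",world(s))
    print(c,s["fovy"],s["k1"],-np.array(s["R"]).T@s["t"],np.array(s["R"]).tolist())
    for n in("tote","bail_bar","bail","tray"):
        print(n,"mark",[(np.round(d["point"],4),round(d["conf"],2)) for d in mark_of(n,c)] if 1 else 0,"box",[(np.round(d["point"],4),round(d["conf"],2)) for d in boxes_of(n,c)])
E
```

```text
{'time_s': 0.0, 'joints': array([ 1.5972,  0.5018, -0.4268,  1.5515,  0.2208,  1.1383, -0.2103]), 'qd': array([-0.0002,  0.0002, -0.0008,  0.002 ,  0.0009, -0.0012,  0.0017]), 'tau': array([  0.0015, -56.6568,  -5.8162, -27.9108,  -0.069 ,   0.0306,
         0.0002]), 'position': array([ 0.1523, -0.6312,  0.2257]), 'orientation': array([[ 0.9721,  0.2346, -0.0004],
       [ 0.2346, -0.9721,  0.0019],
       [ 0.0001, -0.002 , -1.    ]]), 'contact_force': array([-0.1288,  0.4295,  0.4469]), 'wrist_torque': array([-0.0068,  0.006 ,  0.001 ]), 'gripper_force': 0.0, 'grip_width': 0.091962068341154}
side 45.21507564538965 -0.1835800911693039 [0.3441 0.7299 0.8416] [[-0.9801392375194719, -0.19799485614021692, -0.011185348307628877], [-0.12073604033562493, 0.6405264257293602, -0.7583855922328986], [0.1573209574049894, -0.7419730014524686, -0.6517101974626394]]
tote mark [(array([ 0.5723,  0.068 , -0.0006]), 0.57)] box [(array([0.5775, 0.0599, 0.024 ]), 0.77)]
bail_bar mark [(array([ 0.5689, -0.078 ,  0.0653]), 0.94)] box [(array([ 0.5664, -0.073 ,  0.0659]), 0.75), (array([ 0.5991, -0.2612,  0.0127]), 0.2)]Traceback (most recent call last):
  File "<stdin>", line 9, in <module>
ValueError: it knows: bail_bar, tote, tray
```

View pics/side0.png

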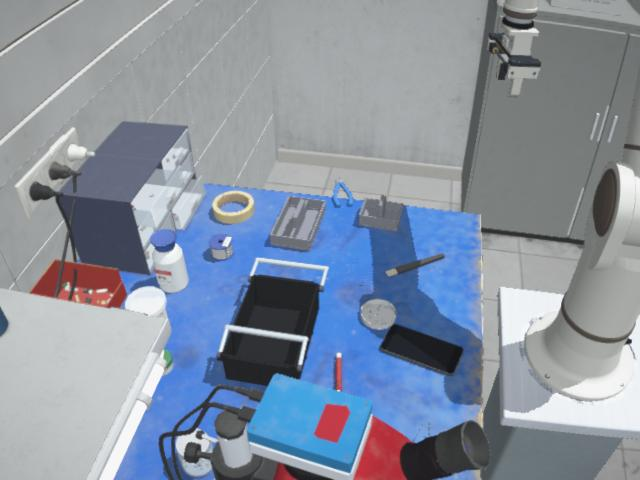

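The side view shows the tote at about (265,325), with the swung-out bar at (290,270) on the far end. The long tray is at (298,222) and the short one at (382,213). A cabinet stands at the left and a red/blue object at the front.

```bash
python3 - <<'E'
from h import *
np.set_printoptions(precision=4,suppress=True)
for c in("side","top"):
    s=snapshot(c);cv2.imwrite(f"pics/{c}0.png",s["pixels"])
    np.save(f"{c}0.npy",world(s))
    print(c,-np.array(s["R"]).T@s["t"])
    for n in("tote","bail_bar","tray"):
        print(n,"mark",[(np.round(d["point"],4),round(d["conf"],2)) for d in mark_of(n,c)],"box",[(np.round(d["point"],4),round(d["conf"],2)) for d in boxes_of(n,c)])
# height map crop, world-aligned from both
E
```

```text
side [0.3441 0.7299 0.8416]
tote mark [(array([0.5714, 0.0701, 0.0007]), 0.78)] box [(array([0.579 , 0.0604, 0.0292]), 0.84)]
bail_bar mark [(array([ 0.5676, -0.0768,  0.0647]), 0.67)] box [(array([ 0.5651, -0.0758,  0.0652]), 0.8)]
tray mark [(array([ 0.6004, -0.2701, -0.0005]), 0.6)] box [(array([ 0.5968, -0.2617,  0.0143]), 0.6)]
top [ 0.4016 -0.1099  1.1699]
tote mark [(array([ 0.5665,  0.0699, -0.0014]), 0.59), (array([ 0.6053, -0.2732, -0.0004]), 0.56)] box [(array([0.5745, 0.0685, 0.0034]), 0.72)]
bail_bar mark [(array([ 0.5746, -0.078 ,  0.0674]), 0.66)] box [(array([ 0.5735, -0.0755,  0.0732]), 0.78)]
tray mark [(array([ 0.6055, -0.2708,  0.    ]), 0.65)] box [(array([ 0.603 , -0.2716,  0.002 ]), 0.81)]
```

View pics/top0.png

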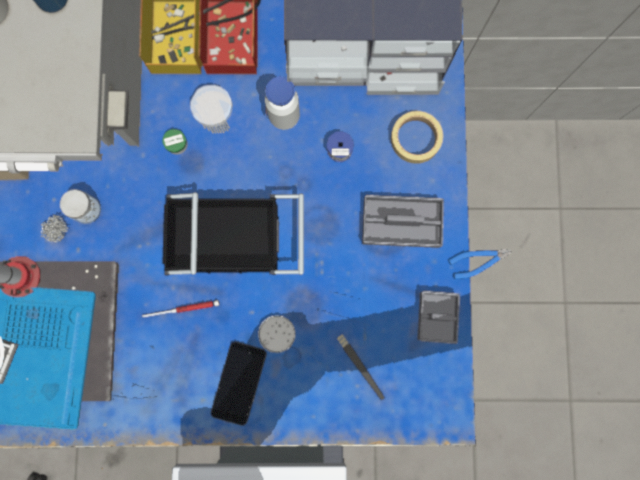

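The top view (right is -y, up is +x) shows the tote at (220,235) with the swung-out bar at column 301. The long tray is at (402,220) and tilted a little, its grip around (403,217). The short tray is at (439,317).

```bash
python3 - <<'E'
from h import *
np.set_printoptions(precision=4,suppress=True)
for c in("side","top"):
    P=np.load(f"{c}0.npy").reshape(-1,3)
    def sel(x0,x1,y0,y1,z0,z1):
        m=(P[:,0]>x0)&(P[:,0]<x1)&(P[:,1]>y0)&(P[:,1]<y1)&(P[:,2]>z0)&(P[:,2]<z1);return P[m]
    def rep(n,q):
        if len(q)<8: print(c,n,len(q));return
        r=cv2.minAreaRect(q[:,:2].astype(np.float32)*1000)
        print(c,n,len(q),"rect",np.round(r[0],1),np.round(r[1],1),round(r[2],1),"z",np.percentile(q[:,2],[5,50,95]))
    rep("bar out",sel(.48,.66,-.1,-.055,.04,.11))
    rep("bar in",sel(.48,.66,.09,.14,.072,.1))
    rep("tote rim",sel(.49,.65,-.04,.18,.055,.073))
    rep("tray walls",sel(.5,.7,-.38,-.16,.02,.036))
    rep("tray grip",sel(.5,.7,-.38,-.16,.045,.07))
    rep("tray high",sel(.5,.7,-.38,-.16,.065,.3))
    rep("short grip",sel(.4,.52,-.42,-.22,.045,.07))
    rep("right stuff high",sel(.3,.95,-.35,.3,.12,.5))
E
```

```text
side bar out 401 rect [570.9 -69.8] [ 27.  146.7] 89.4 z [0.0641 0.0686 0.0721]
side bar in 563 rect [569.6 117.2] [150.5  45.2] 0.0 z [0.0737 0.0805 0.0838]
side tote rim 1888 rect [569.1  68.2] [148.5 215.9] 0.0 z [0.0562 0.0678 0.072 ]
side tray walls 684 rect [ 601.1 -269.8] [160.1  92.8] 87.8 z [0.021  0.0282 0.033 ]
side tray grip 145 rect [ 600.3 -268.6] [72.7 13.2] 87.4 z [0.0467 0.0559 0.0597]
side tray high 0
side short grip 82 rect [ 419.7 -332.7] [42.7 12.1] 84.8 z [0.0464 0.0559 0.0593]
side right stuff high 12335 rect [808.7 -24.9] [282.5 649.9] 0.0 z [0.1317 0.1981 0.2323]
top bar out 542 rect [568.7 -68. ] [ 25.3 147.6] 89.8 z [0.0627 0.0667 0.0704]
top bar in 517 rect [567.5 115.1] [ 46.1 147.9] 88.6 z [0.0735 0.0787 0.0825]
top tote rim 1532 rect [567.5  67.9] [148.4 214.5] 0.2 z [0.0582 0.0671 0.0715]
top tray walls 818 rect [ 599.  -268.1] [150.1  93.7] 87.6 z [0.0215 0.0275 0.0321]
top tray grip 255 rect [ 598.9 -267.7] [68.8 12.9] 88.1 z [0.0482 0.0538 0.0577]
top tray high 0
top short grip 150 rect [ 417.8 -331.4] [38.6 12.1] 85.6 z [0.0496 0.0547 0.059 ]
top right stuff high 22137 rect [807.3 -24.6] [649.2 285. ] 90.0 z [0.129  0.1937 0.2294]
```

Request:
arm_command(
  targets=[
    [20, -16, 0, 0, 0, 1, 0.35],
    [50, -41, 0, 0, 0, 3, 0.35],
    [80, -66, 0, 0, 0, 5, 0.35],
    [110, -91, 0, 0, 0, 7, 0.35],
    [140, -116, 0, 0, 0, 9, 0.35],
    [170, -141, 0, 0, 0, 11, 0.35],
    [200, -166, 0, 0, 0, 13.6, 0.35],
    [230, -191, 0, 0, 0, 13.6, 0.35],
    [260, -216, 0, 0, 0, 13.6, 0.35],
    [290, -241, 0, 0, 0, 13.6, 0.35],
    [310, -257, 0, 0, 0, 13.6, 0.35],
    [320, -265, 0, 0, 0, 13.6, 0.35],
  ],
)

```text
time_s: 1.95
position: [0.4043, -0.295, 0.2274]
orientation: [[1.0, 0.005, 0.002], [0.005, -1.0, 0.0], [0.002, -0.0, -1.0]]
contact_force: [-0.2, 0.2, 0.4]
grip_width: 0.032
gripper_force: 0.0
```

```bash
python3 - <<'E'
from h import *
np.set_printoptions(precision=4,suppress=True)
o=status.observe();print(o["time_s"],o["joints"],o["position"],o["orientation"],o["grip_width"])
print(tool(np.array([.5685,-.077,.15])-o["position"]))
for c in("side","top"):
    P=np.load(f"{c}0.npy").reshape(-1,3)
    q=P[(abs(P[:,0]-.6)<.05)&(abs(P[:,1]+.27)<.06)&(P[:,2]>.045)&(P[:,2]<.07)][:,:2]
    w,v=np.linalg.eigh(np.cov((q-q.mean(0)).T));print("grip axis",v[:,1],np.degrees(np.arctan(v[0,1]/v[1,1])))
    b=P[(P[:,1]<-.055)&(P[:,1]>-.1)&(abs(P[:,0]-.57)<.05)&(P[:,2]>.05)];print("bar mid",b.mean(0),b.min(0),b.max(0), np.polyfit(b[:,0],b[:,1],1))
E
```

```text
1.95 [ 1.0947  0.2476 -0.5947  1.9153  0.1601  1.0242 -1.1348] [ 0.4043 -0.295   0.2274] [[ 1.      0.0054  0.0017]
 [ 0.0054 -1.      0.0003]
 [ 0.0017 -0.0003 -1.    ]] 0.03204431967013628
[ 165.2644 -217.1238   77.7115]
grip axis [0.0517 0.9987] 2.9656216997785507
bar mid [ 0.5698 -0.0746  0.0684] [ 0.5201 -0.0831  0.061 ] [ 0.6198 -0.0692  0.0754] [-0.0018 -0.0735]
grip axis [0.0426 0.9991] 2.4402395607016807
bar mid [ 0.57   -0.0755  0.0668] [ 0.5203 -0.0802  0.0601] [ 0.62   -0.0706  0.0736] [ 0.0049 -0.0783]
```

Request:
arm_command(
  targets=[
    [20, -26, 5, 0, 0, 0, 0.35],
    [42, -55, 15, 0, 0, 0, 0.35],
    [65, -85, 30, 0, 0, 0, 0.35],
    [88, -115, 45, 0, 0, 0, 0.35],
    [111, -146, 60, 0, 0, 0, 0.35],
    [134, -176, 70, 0, 0, 0, 0.35],
    [153, -201, 78, 0, 0, 0, 0.35],
    [165, -217, 85, 0, 0, 0, 0.35],
    [165, -217, 100, 0, 0, 0, 0.35],
    [165, -217, 105, 0, 0, 0, 0.35],
  ],
)

```text
time_s: 2.78
position: [0.5663, -0.08, 0.1202]
orientation: [[1.0, 0.003, -0.002], [0.003, -1.0, 0.001], [-0.002, -0.001, -1.0]]
contact_force: [-0.8, -0.5, -0.8]
grip_width: 0.032
gripper_force: 0.0
```

Request:
arm_command(
  targets=[
    [0, 0, 15, 0, 0, 0.3, 0.35],
    [0, 0, 30, 0, 0, 0.3, 0.35],
    [0, 0, 45, 0, 0, 0.3, 0.35],
    [0, 0, 60, 0, 0, 0.3, 0.35],
    [0, 0, 71, 0, 0, 0.3, 0.35],
    [0, 0, 76, 0, 0, 0.3, 0.35],
    [0, 0, 77, 0, 0, 0.3, 0.35],
    [0, 0, 77, 0, 0, 0.3, 0.2],
    [0, 0, 77, 0, 0, 0.3, 0.05],
    [0, 0, 77, 0, 0, 0.3, 0.05],
    [0, 0, 77, 0, 0, 0.3, 0.05],
    [0, 0, 77, 0, 0, 0.3, 0.05],
  ],
)

```text
time_s: 3.78
position: [0.5673, -0.0765, 0.0456]
orientation: [[1.0, -0.002, 0.002], [-0.002, -1.0, 0.006], [0.002, -0.006, -1.0]]
contact_force: [0.1, 11.3, -1.0]
grip_width: 0.009
gripper_force: 30.0
```

Request:
arm_command(
  targets=[
    [0, -2, -3, 0, 0, 0, 0.05],
    [0, -2.5, -6.3, 0, 0, 0, 0.05],
    [0, -4, -12.5, 0, 0, 0, 0.05],
    [0, -6, -18.5, 0, 0, 0, 0.05],
    [0, -9, -24.1, 0, 0, 0, 0.05],
    [0, -12.5, -29.3, 0, 0, 0, 0.05],
    [0, -16.5, -34.1, 0, 0, 0, 0.05],
    [0, -16.5, -34.1, 0, 0, 0, 0.05],
  ],
)

```text
time_s: 4.45
position: [0.5672, -0.064, 0.0799]
orientation: [[1.0, -0.004, 0.001], [-0.004, -1.0, 0.001], [0.001, -0.001, -1.0]]
contact_force: [1.5, 4.0, -4.6]
grip_width: 0.0088
gripper_force: 30.0
```

Request:
arm_command(
  targets=[
    [0, -5.7, -3.2, 0, 0, 0, 0.05],
    [0, -11, -6.8, 0, 0, 0, 0.05],
    [0, -16.6, -9.8, 0, 0, 0, 0.05],
    [0, -22.6, -11.9, 0, 0, 0, 0.05],
    [0, -28.7, -13.5, 0, 0, 0, 0.05],
    [0, -35.1, -14.2, 0, 0, 0, 0.05],
    [0, -41.4, -14.1, 0, 0, 0, 0.05],
    [0, -47.7, -13.3, 0, 0, 0, 0.05],
    [0, -53.8, -11.7, 0, 0, 0, 0.05],
    [0, -59.8, -9.3, 0, 0, 0, 0.05],
    [0, -65.3, -6.3, 0, 0, 0, 0.05],
    [0, -65.3, -6.3, 0, 0, 0, 0.05],
  ],
)

```text
time_s: 5.45
position: [0.5672, 0.0016, 0.0872]
orientation: [[1.0, -0.004, 0.001], [-0.004, -1.0, -0.0], [0.001, 0.0, -1.0]]
contact_force: [-3.9, 4.5, 11.0]
grip_width: 0.009
gripper_force: 30.0
```

Request:
arm_command(
  targets=[
    [0, -1, -2, 0, 0, 0, 0.05],
    [0, -5.6, 2.3, 0, 0, 0, 0.05],
    [0, -10.3, 6.6, 0, 0, 0, 0.05],
    [0, -14.4, 11.4, 0, 0, 0, 0.05],
    [0, -17.9, 16.7, 0, 0, 0, 0.05],
    [0, -20.8, 22.4, 0, 0, 0, 0.05],
    [0, -22.5, 27, 0, 0, 0, 0.05],
    [0, -22.9, 29.4, 0, 0, 0, 0.05],
    [0, -22.9, 30.4, 0, 0, 0, 0.05],
    [0, -22.9, 30.4, 0, 0, 0, 0.05],
  ],
)

```text
time_s: 6.28
position: [0.567, 0.0249, 0.0554]
orientation: [[1.0, -0.004, 0.0], [-0.004, -1.0, 0.002], [0.0, -0.002, -1.0]]
contact_force: [-1.9, 6.2, 3.2]
grip_width: 0.0087
gripper_force: 30.0
```

```bash
python3 - <<'E'
from h import *
np.set_printoptions(precision=4,suppress=True)
o=status.observe();print(o["position"],o["contact_force"],o["joints"])
for c in("side","top"):
    s=snapshot(c);cv2.imwrite(f"pics/{c}1.png",s["pixels"])
    P=world(s).reshape(-1,3)
    for n,y0,y1 in(("near",.005,.045),("other",.095,.135)):
        b=P[(P[:,1]>y0)&(P[:,1]<y1)&(abs(P[:,0]-.57)<.055)&(abs(P[:,0]-.57)>.03)&(P[:,2]>.06)&(P[:,2]<.1)];print(c,n,len(b),np.median(b,0),np.percentile(b[:,2],90))
E
```

```text
[0.567  0.0249 0.0554] [-1.9334  6.2201  3.2369] [ 0.344   0.6181 -0.5613  1.8775  0.4535  0.775  -2.0398]
side near 72 [0.527  0.0266 0.0824] 0.08479757980053751
side other 158 [0.5395 0.1176 0.0812] 0.08335487371983608
  return _methods._mean(a, axis=axis, dtype=dtype,
  ret = um.true_divide(
Traceback (most recent call last):
IndexError: index -1 is out of bounds for axis 0 with size 0
```

Request:
arm_command(
  targets=[
    [0, 0, 2, 0, 0, 0, 0.05],
    [0, 0, 4, 0, 0, 0, 0.05],
    [0, 0, 5, 0, 0, 0, 0.05],
    [0, 0, 5, 0, 0, 0, 0.05],
  ],
)

```text
time_s: 6.72
position: [0.5671, 0.0255, 0.0525]
orientation: [[1.0, -0.004, 0.001], [-0.004, -1.0, 0.001], [0.001, -0.001, -1.0]]
contact_force: [-9.1, 6.4, 21.6]
grip_width: 0.0088
gripper_force: 30.0
```

Request:
arm_command(
  targets=[
    [0, 0, 0, 0, 0, 0, 0.35],
    [0, 0, 0, 0, 0, 0, 0.35],
    [0, 0, 0, 0, 0, 0, 0.35],
    [0, 0, -10, 0, 0, 0, 0.35],
    [0, 0, -25, 0, 0, 0, 0.35],
    [0, 0, -50, 0, 0, 0, 0.35],
    [0, 20, -80, 0, 0, 0, 0.35],
    [0, 50, -100, 0, 0, 5, 0.35],
    [0, 85, -100, 0, 0, 11, 0.35],
    [0, 120, -100, 0, 0, 17, 0.35],
    [0, 155, -100, 0, 0, 23, 0.35],
    [0, 180, -100, 0, 0, 29, 0.35],
  ],
)

```text
time_s: 7.72
position: [0.5654, -0.1625, 0.1505]
orientation: [[0.867, -0.498, 0.0], [-0.498, -0.867, -0.002], [0.001, 0.002, -1.0]]
contact_force: [0.1, 0.7, 0.7]
grip_width: 0.032
gripper_force: 0.0
```

```bash
python3 - <<'E'
from h import *
np.set_printoptions(precision=4,suppress=True)
o=status.observe();print(o["time_s"],o["position"],o["orientation"],o["contact_force"],o["joints"],o["grip_width"])
for c in("side","top"):
    s=snapshot(c);cv2.imwrite(f"pics/{c}1.png",s["pixels"])
    P=world(s).reshape(-1,3)
    for n,y0,y1 in(("near",.005,.045),("other",.095,.135)):
        b=P[(P[:,1]>y0)&(P[:,1]<y1)&(abs(P[:,0]-.57)<.055)&(P[:,2]>.06)&(P[:,2]<.1)]
        if len(b): print(c,n,len(b),np.median(b,0),np.percentile(b[:,2],90))
    g=P[(abs(P[:,0]-.6)<.05)&(abs(P[:,1]+.27)<.07)&(P[:,2]>.045)&(P[:,2]<.07)]
    if len(g): print("grip",len(g),g.mean(0),cv2.minAreaRect(g[:,:2].astype(np.float32)*1000))
a=np.hstack([cv2.imread("pics/side1.png")[150:400,150:450],cv2.imread("pics/top1.png")[130:380,150:450]]);cv2.imwrite("pics/both1.png",a)
R=np.array(o["orientation"]);x=R[:,0]
print("yaw tool x",np.degrees(np.arctan2(x[1],x[0])),tool(np.array([.5995,-.268,.1])-o["position"]))
E
```

```text
7.7167 [ 0.5654 -0.1625  0.1505] [[ 0.8673 -0.4979  0.0002]
 [-0.4979 -0.8673 -0.0021]
 [ 0.0012  0.0018 -1.    ]] [0.078  0.661  0.6786] [ 0.6029  0.4869 -0.4803  1.7778  0.2731  0.9424 -2.0836] 0.03199445530383251
side near 316 [0.5692 0.0277 0.0807] 0.08336589470092486
side other 331 [0.57   0.1176 0.0808] 0.08339011421230466
grip 106 [ 0.5999 -0.2612  0.054 ] ((600.547119140625, -268.6517639160156), (72.9129638671875, 11.839034080505371), 86.8488540649414)
top near 329 [0.5647 0.0262 0.0788] 0.0814779918527046
top other 343 [0.5677 0.1156 0.0791] 0.08204361551979732
grip 39 [ 0.5968 -0.2972  0.0531] ((597.0409545898438, -297.1505126953125), (10.402440071105957, 10.821625709533691), 89.49312591552734)
yaw tool x -29.85852417771758 [82.2873 74.0258 50.9115]
```

View pics/both1.png

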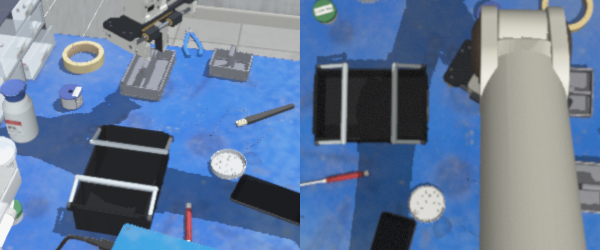

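Request:
arm_command(
  targets=[
    [8, 7, 0, 0, 0, 6, 0.35],
    [18, 16, 5, 0, 0, 13, 0.35],
    [28, 25, 10, 0, 0, 20, 0.35],
    [38, 34, 15, 0, 0, 27, 0.35],
    [48, 43, 20, 0, 0, 34, 0.35],
    [58, 52, 25, 0, 0, 41, 0.35],
    [68, 61, 30, 0, 0, 48, 0.35],
    [76, 69, 40, 0, 0, 55, 0.35],
    [82.3, 74, 48, 0, 0, 62, 0.35],
    [82.3, 74, 55, 0, 0, 62.8, 0.35],
    [82.3, 74, 55, 0, 0, 62.8, 0.35],
    [82.3, 74, 55, 0, 0, 62.8, 0.35],
  ],
)

```text
time_s: 8.82
position: [0.6015, -0.2605, 0.094]
orientation: [[-0.033, -0.999, -0.002], [-0.999, 0.033, 0.001], [-0.001, 0.002, -1.0]]
contact_force: [0.6, 0.3, 0.3]
grip_width: 0.0322
gripper_force: 0.0
```

```bash
python3 - <<'E'
from h import *
np.set_printoptions(precision=4,suppress=True)
o=status.observe();R=o["orientation"];print(o["position"],R,o["joints"],np.degrees(np.arctan2(R[1,1],R[0,1])))
print(tool(np.array([.5997,-.268,.022])-o["position"]))
E
```

```text
[ 0.6015 -0.2605  0.094 ] [[-0.0333 -0.9994 -0.0021]
 [-0.9994  0.0333  0.0009]
 [-0.0008  0.0022 -1.    ]] [ 0.0802  0.6529  0.4076  1.6556 -0.3123  0.9005 -2.5657] 178.09405329169883
[ 7.6195  1.3499 72.0128]
```

Request:
arm_command(
  targets=[
    [0, 0, -15, 0, 0, -3, 0.35],
    [0, 0, -40, 0, 0, -10, 0.35],
    [0, 0, -60, 0, 0, -17, 0.35],
    [0, 0, -60, 0, 0, -24, 0.35],
    [0, 0, -60, 0, 0, -31, 0.35],
    [0, 0, -60, 0, 0, -38, 0.35],
    [0, 0, -60, 0, 0, -45, 0.35],
    [0, 0, -60, 0, 0, -52, 0.35],
    [0, 0, -60, 0, 0, -59, 0.35],
    [0, 0, -60, 0, 0, -66, 0.35],
    [0, 0, -60, 0, 0, -73, 0.35],
    [0, 0, -60, 0, 0, -80, 0.35],
  ],
)

```text
time_s: 9.82
position: [0.6019, -0.2621, 0.1561]
orientation: [[0.979, -0.202, 0.002], [-0.202, -0.979, 0.001], [0.002, -0.001, -1.0]]
contact_force: [0.7, -0.5, 0.0]
grip_width: 0.0323
gripper_force: 0.0
```

Request:
arm_command(
  targets=[
    [0, 0, 0, 0, 0, -7, 0.35],
    [0, 0, 0, 0, 0, -14, 0.35],
    [0, 0, 0, 0, 0, -21, 0.35],
    [0, 0, 0, 0, 0, -28, 0.35],
    [0, 0, 0, 0, 0, -35, 0.35],
    [0, 0, 0, 0, 0, -42, 0.35],
    [0, 0, 0, 0, 0, -49, 0.35],
    [0, 0, 0, 0, 0, -56, 0.35],
    [0, 0, 0, 0, 0, -63, 0.35],
    [0, 0, 0, 0, 0, -70, 0.35],
    [0, 0, 0, 0, 0, -77, 0.35],
    [0, 0, 0, 0, 0, -84, 0.35],
  ],
)

```text
time_s: 10.82
position: [0.602, -0.2625, 0.1565]
orientation: [[0.304, 0.953, 0.003], [0.953, -0.304, -0.0], [0.0, 0.002, -1.0]]
contact_force: [0.7, 0.3, -0.4]
grip_width: 0.032
gripper_force: 0.0
```

```bash
python3 - <<'E'
from h import *
np.set_printoptions(precision=4,suppress=True)
o=status.observe();R=o["orientation"];print(o["position"],R,o["joints"],np.degrees(np.arctan2(R[1,1],R[0,1])))
print(tool(np.array([.5997,-.268,.09])-o["position"]))
E
```

```text
[ 0.602  -0.2625  0.1565] [[ 0.3037  0.9528  0.0025]
 [ 0.9528 -0.3037 -0.0003]
 [ 0.0004  0.0025 -1.    ]] [ 0.5318  0.5561 -0.2256  1.6015  0.1404  0.9974 -0.0455] -17.677502187131
[-5.9976 -0.6864 66.5149]
```

Request:
arm_command(
  targets=[
    [-2, 0, 15, 0, 0, -6, 0.35],
    [-5, -0.5, 30, 0, 0, -12, 0.35],
    [-6, -0.7, 45, 0, 0, -15, 0.35],
    [-6, -0.7, 60, 0, 0, -15, 0.35],
    [-6, -0.7, 66, 0, 0, -15, 0.35],
    [-6, -0.7, 66, 0, 0, -15, 0.35],
  ],
)

```text
time_s: 11.32
position: [0.5982, -0.2675, 0.0882]
orientation: [[0.054, 0.999, -0.001], [0.999, -0.054, 0.001], [0.001, -0.001, -1.0]]
contact_force: [-0.3, 0.4, -0.1]
grip_width: 0.0322
gripper_force: 0.0
```

```bash
python3 - <<'E'
from h import *
np.set_printoptions(precision=4,suppress=True)
o=status.observe();R=o["orientation"];print(o["position"],R,np.degrees(np.arctan2(R[1,1],R[0,1])))
print(tool(np.array([.5997,-.268,.022])-o["position"]))
s=snapshot("side");P=world(s).reshape(-1,3);cv2.imwrite("pics/s2.png",cv2.resize(s["pixels"][140:290,220:420],(800,600)))
E
```

```text
[ 0.5982 -0.2675  0.0882] [[ 0.0542  0.9985 -0.001 ]
 [ 0.9985 -0.0542  0.0015]
 [ 0.0014 -0.0011 -1.    ]] -3.105471793994109
[-0.4694  1.6421 66.1878]
```

View pics/s2.png

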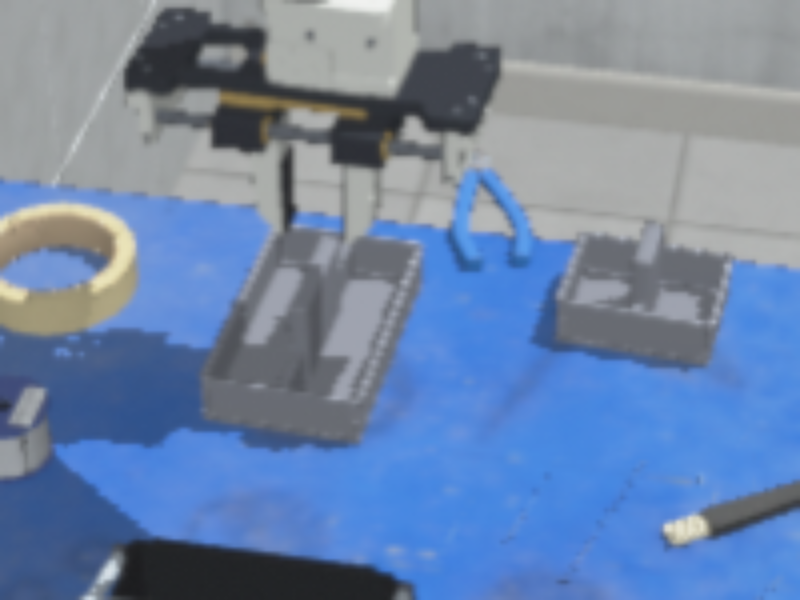

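The open fingers (crop 270-360, 230) straddle the long tray's grip from above, so I'm going down to close on it.

Request:
arm_command(
  targets=[
    [0, 1, 15, 0, 0, 0, 0.35],
    [0, 1.5, 30, 0, 0, 0, 0.35],
    [0, 1.5, 45, 0, 0, 0, 0.35],
    [0, 1.5, 58, 0, 0, 0, 0.35],
    [0, 1.5, 65, 0, 0, 0, 0.35],
    [0, 1.5, 66, 0, 0, 0, 0.35],
    [0, 1.5, 66, 0, 0, 0, 0.2],
    [0, 1.5, 66, 0, 0, 0, 0.05],
    [0, 1.5, 66, 0, 0, 0, 0.0],
    [0, 1.5, 66, 0, 0, 0, 0.0],
    [0, 1.5, 66, 0, 0, 0, 0.0],
  ],
)

```text
time_s: 12.28
position: [0.6015, -0.2682, 0.0238]
orientation: [[0.055, 0.999, 0.002], [0.999, -0.055, -0.001], [-0.001, 0.002, -1.0]]
contact_force: [0.7, -0.5, 1.3]
grip_width: 0.0122
gripper_force: 30.0
```

Request:
arm_command(
  targets=[
    [0, 0, -5, 0, 0, 0, 0],
    [0, 0, -15, 0, 0, 0, 0],
    [0, 0, -30, 0, 0, 0, 0],
    [0, 0, -50, 0, 0, 0, 0],
    [0, 0, -70, 0, 0, 0, 0],
    [0, 0, -90, 0, 0, 0, 0],
    [0, 0, -110, 0, 0, 0, 0],
    [0, 0, -125, 0, 0, 0, 0],
    [0, 0, -135, 0, 0, 0, 0],
    [0, 0, -140, 0, 0, 0, 0],
    [0, 0, -140, 0, 0, 0, 0],
  ],
)

```text
time_s: 13.2
position: [0.6013, -0.2683, 0.1647]
orientation: [[0.055, 0.998, 0.002], [0.999, -0.055, -0.001], [-0.001, 0.003, -1.0]]
contact_force: [-0.3, 0.1, -1.9]
grip_width: 0.012
gripper_force: 30.0
```

```bash
python3 - <<'E'
from h import *
np.set_printoptions(precision=4,suppress=True)
o=status.observe();R=o["orientation"];p=o["position"];print(p,R,o["joints"],o["contact_force"],o["grip_width"],np.degrees(np.arctan2(R[1,1],R[0,1])))
s=snapshot("side");P=world(s).reshape(-1,3)
q=P[(abs(P[:,0]-p[0])<.06)&(abs(P[:,1]-p[1])<.1)&(P[:,2]>.125)&(P[:,2]<.18)];print(len(q),cv2.minAreaRect(q[:,:2].astype(np.float32)*1000),np.percentile(q[:,2],[1,5,95]),q.min(0),q.max(0))
# bottom edge tilt: lowest points on near (+y) and x ends
w=P[(abs(P[:,0]-p[0])<.06)&(P[:,1]>p[1]+.06)&(P[:,1]<p[1]+.1)&(P[:,2]>.12)&(P[:,2]<.185)];print("near wall",w[:,2].min(),w[:,2].max(),np.median(w[:,1]))
w=P[(abs(P[:,0]-p[0])<.06)&(P[:,1]<p[1]-.065)&(P[:,1]>p[1]-.1)&(P[:,2]>.12)&(P[:,2]<.2)];print("far wall top",np.percentile(w[:,2],95),w[:,2].max() )
print(tool(np.array([.568,.0705,p[2]])-p))
cv2.imwrite("pics/s3.png",cv2.resize(s["pixels"][100:290,200:440],(800,600)))
E
```

```text
[ 0.6013 -0.2683  0.1647] [[ 0.0547  0.9985  0.0025]
 [ 0.9985 -0.0547 -0.0012]
 [-0.0011  0.0025 -1.    ]] [ 0.5782  0.5556 -0.2803  1.5895  0.1727  1.0182  0.1927] [-0.25    0.0933 -1.9275] 0.011952641956115556 -3.137461639726439
1812 ((599.13037109375, -269.49530029296875), (156.99415588378906, 93.38884735107422), 86.94319915771484) [0.1425 0.1439 0.1736] [ 0.5489 -0.3481  0.1393] [ 0.6483 -0.1901  0.1795]
near wall 0.13934905524117408 0.1750271852156377 -0.19617221467432142
far wall top 0.1713555585239449 0.1749711420735957
[336.4794 -51.7861  -0.1545]
```

View pics/s3.png

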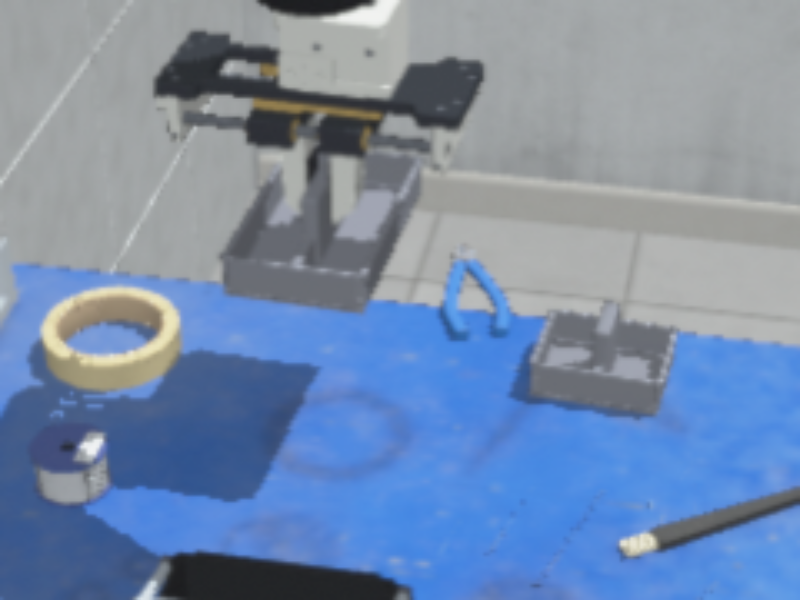

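Request:
arm_command(
  targets=[
    [6, -1, 0, 0, 0, 0, 0],
    [20, -3, 0, 0, 0, 0, 0],
    [42, -6, 0, 0, 0, -0.5, 0],
    [70, -10, 0, 0, 0, -1, 0],
    [100, -15, 0, 0, 0, -1.5, 0],
    [130, -19, 0, 0, 0, -2, 0],
    [160, -24, 0, 0, 0, -2.5, 0],
    [190, -28, 0, 0, 0, -3.1, 0],
    [220, -33, 0, 0, 0, -3.1, 0],
    [242, -36, 0, 0, 0, -3.1, 0],
    [256, -38, 0, 0, 0, -3.1, 0],
    [262, -39, 0, 0, 0, -3.1, 0],
  ],
)

```text
time_s: 14.25
position: [0.5743, 0.0012, 0.162]
orientation: [[-0.005, 1.0, -0.002], [1.0, 0.005, 0.002], [0.002, -0.002, -1.0]]
contact_force: [-0.2, 0.5, -1.0]
grip_width: 0.0115
gripper_force: 30.0
```

```bash
python3 - <<'E'
from h import *
np.set_printoptions(precision=4,suppress=True)
o=status.observe();R=o["orientation"];p=o["position"];print(p,R,o["joints"],o["grip_width"],np.degrees(np.arctan2(R[1,1],R[0,1])))
print(tool(np.array([.570,.0705,.12])-p))
E
```

```text
[0.5743 0.0012 0.162 ] [[-0.0054  1.     -0.0019]
 [ 1.      0.0054  0.0022]
 [ 0.0022 -0.0019 -1.    ]] [ 0.2446  0.4327 -0.3702  1.8048  0.1861  0.9402 -0.1995] 0.011490711878607712 0.30872099445062534
[69.2703 -3.8573 42.1383]
```

Request:
arm_command(
  targets=[
    [8, -0.5, 0, 0, 0, 0.3, 0],
    [24, -1.5, 0, 0, 0, 0.3, 0],
    [42, -2.5, 0, 0, 0, 0.3, 0],
    [58, -3.5, 0, 0, 0, 0.3, 0],
    [67, -4, 5, 0, 0, 0.3, 0],
    [69, -4, 15, 0, 0, 0.3, 0],
    [69, -4, 25, 0, 0, 0.3, 0],
    [69, -4, 34, 0, 0, 0.3, 0],
    [69, -4, 37, 0, 0, 0.3, 0],
    [69, -4, 37, 0, 0, 0.3, 0],
    [69, -4, 37, 0, 0, 0.3, 0],
  ],
)

```text
time_s: 15.17
position: [0.5718, 0.0638, 0.1252]
orientation: [[0.007, 1.0, -0.001], [1.0, -0.007, -0.0], [-0.0, -0.001, -1.0]]
contact_force: [0.5, -0.1, -1.8]
grip_width: 0.0117
gripper_force: 30.0
```

```bash
python3 - <<'E'
from h import *
np.set_printoptions(precision=4,suppress=True)
o=status.observe();R=o["orientation"];p=o["position"];print(p,R,o["grip_width"],np.degrees(np.arctan2(R[1,1],R[0,1])))
s=snapshot("side");P=world(s).reshape(-1,3)
def box(n,m):
    q=P[m];print(n,len(q),cv2.minAreaRect(q[:,:2].astype(np.float32)*1000),np.percentile(q,[2,98],axis=0))
b=(abs(P[:,0]-.57)<.09)&(abs(P[:,1]-.07)<.13)
box("tray rim",b&(P[:,2]>.118)&(P[:,2]<.138))
box("tote",b&(P[:,2]>.05)&(P[:,2]<.072))
cv2.imwrite("pics/s4.png",cv2.resize(s["pixels"][190:400,160:400],(800,600)))
E
```

```text
[0.5718 0.0638 0.1252] [[ 0.0072  1.     -0.001 ]
 [ 1.     -0.0072 -0.0003]
 [-0.0003 -0.001  -1.    ]] 0.011710212269728326 -0.4116339744642678
tray rim 1025 ((569.5064697265625, 62.90712356567383), (155.54034423828125, 94.68049621582031), 89.49835968017578) [[ 0.5234 -0.011   0.1184]
 [ 0.6156  0.1384  0.1354]]
tote 1326 ((570.0912475585938, 71.28609466552734), (148.9288330078125, 207.84547424316406), 0.627881646156311) [[ 0.4967 -0.0275  0.0508]
 [ 0.6408  0.1739  0.0717]]
```

View pics/s4.png

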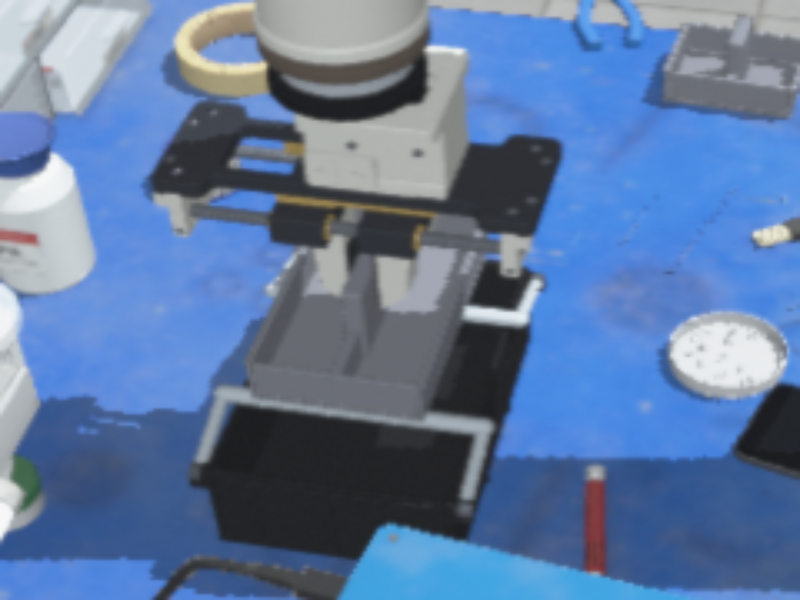

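Request:
arm_command(
  targets=[
    [3, 0, 0, 0, 0, -0.4, 0],
    [7, 0, 0, 0, 0, -0.4, 0],
    [8, 0, 2, 0, 0, -0.4, 0],
    [8, 0, 6, 0, 0, -0.4, 0],
    [8, 0, 10, 0, 0, -0.4, 0],
    [8, 0, 14, 0, 0, -0.4, 0],
    [8, 0, 16, 0, 0, -0.4, 0],
    [8, 0, 17, 0, 0, -0.4, 0],
    [8, 0, 17, 0, 0, -0.4, 0],
  ],
)

```text
time_s: 15.97
position: [0.5717, 0.0726, 0.1082]
orientation: [[-0.001, 1.0, -0.001], [1.0, 0.001, -0.0], [-0.0, -0.001, -1.0]]
contact_force: [0.5, 0.3, -1.8]
grip_width: 0.0123
gripper_force: 30.0
```

```bash
python3 - <<'E'
from h import *
np.set_printoptions(precision=4,suppress=True)
o=status.observe();R=o["orientation"];p=o["position"];print(p,R,o["contact_force"],np.degrees(np.arctan2(R[1,1],R[0,1])))
s=snapshot("side");P=world(s).reshape(-1,3)
def box(n,m):
    q=P[m];print(n,len(q),cv2.minAreaRect(q[:,:2].astype(np.float32)*1000),np.percentile(q,[2,98],axis=0))
b=(abs(P[:,0]-.57)<.09)&(abs(P[:,1]-.07)<.13)
box("tray rim",b&(P[:,2]>.1)&(P[:,2]<.123))
box("tote",b&(P[:,2]>.05)&(P[:,2]<.072))
E
```

```text
[0.5717 0.0726 0.1082] [[-0.0011  1.     -0.0008]
 [ 1.      0.0011 -0.0001]
 [-0.0001 -0.0008 -1.    ]] [ 0.4812  0.3459 -1.7815] 0.06176524423295972
tray rim 1030 ((569.28857421875, 72.30337524414062), (153.23861694335938, 94.35010528564453), 89.82793426513672) [[ 0.523  -0.0013  0.1004]
 [ 0.615   0.1467  0.1212]]
tote 1233 ((569.9329223632812, 73.84783935546875), (148.95919799804688, 203.6985626220703), 0.591837465763092) [[ 0.4966 -0.022   0.0507]
 [ 0.6397  0.1743  0.0717]]
```

Request:
arm_command(
  targets=[
    [0, 0, 1, 0, 0, 0, 0],
    [0, 0, 2, 0, 0, 0, 0],
    [0, 0, 3, 0, 0, 0, 0],
    [0, 0, 4, 0, 0, 0, 0],
    [0, 0, 4, 0, 0, 0, 0],
  ],
)

```text
time_s: 16.43
position: [0.5722, 0.0728, 0.105]
orientation: [[-0.001, 1.0, 0.0], [1.0, 0.001, -0.0], [-0.0, 0.0, -1.0]]
contact_force: [-0.0, -0.4, 0.5]
grip_width: 0.0118
gripper_force: 30.0
```

Request:
arm_command(
  targets=[
    [0, 0, 0.7, 0, 0, 0, 0],
    [0, 0, 1.4, 0, 0, 0, 0],
    [0, 0, 1.4, 0, 0, 0, 0],
  ],
)

```text
time_s: 16.68
position: [0.5722, 0.0728, 0.1049]
orientation: [[-0.001, 1.0, 0.001], [1.0, 0.001, -0.001], [-0.001, 0.001, -1.0]]
contact_force: [-4.1, -1.4, 10.6]
grip_width: 0.0118
gripper_force: 30.0
```

Firm contact. Releasing and withdrawing straight up.

Request:
arm_command(
  targets=[
    [0, 0, 0.5, 0, 0, 0, 0.1],
    [0, 0, 0.5, 0, 0, 0, 0.2],
    [0, 0, 0.5, 0, 0, 0, 0.35],
    [0, 0, 0.5, 0, 0, 0, 0.35],
    [0, 0, -8, 0, 0, 0, 0.35],
    [0, 0, -25, 0, 0, 0, 0.35],
    [0, 0, -55, 0, 0, 0, 0.35],
    [0, 0, -90, 0, 0, 0, 0.35],
    [-30, 0, -110, 0, 0, 0, 0.35],
    [-70, 0, -110, 0, 0, 0, 0.35],
    [-105, 0, -110, 0, 0, 0, 0.35],
    [-140, 0, -110, 0, 0, 0, 0.35],
  ],
)

```text
time_s: 17.68
position: [0.5725, -0.0688, 0.2147]
orientation: [[-0.002, 1.0, 0.002], [1.0, 0.002, -0.001], [-0.001, 0.002, -1.0]]
contact_force: [0.8, -0.3, -0.1]
grip_width: 0.0322
gripper_force: 0.0
```

```bash
python3 - <<'E'
from h import *
np.set_printoptions(precision=4,suppress=True)
for c in("side","top"):
    s=snapshot(c);P=world(s).reshape(-1,3)
    def box(n,m):
        q=P[m]
        if len(q)>5: print(c,n,len(q),cv2.minAreaRect(q[:,:2].astype(np.float32)*1000),np.percentile(q,[2,98],axis=0))
    b=(abs(P[:,0]-.57)<.09)&(abs(P[:,1]-.07)<.13)
    box("tray rim",b&(P[:,2]>.098)&(P[:,2]<.118)); box("grip",b&(P[:,2]>.127)&(P[:,2]<.145))
    box("tote",b&(P[:,2]>.05)&(P[:,2]<.072))
    cv2.imwrite(f"pics/{c}5.png",s["pixels"])
cv2.imwrite("pics/both5.png",np.hstack([cv2.imread("pics/side5.png")[150:400,150:450],cv2.imread("pics/top5.png")[130:380,120:420]]))
E
```

```text
side tray rim 1372 ((569.8408813476562, 70.97782897949219), (94.604248046875, 153.5974578857422), 0.03570650517940521) [[ 0.5238 -0.0037  0.0985]
 [ 0.6157  0.1465  0.1149]]
side grip 267 ((569.3463745117188, 72.1075210571289), (72.15959930419922, 12.811279296875), 89.64400482177734) [[0.5634 0.0397 0.1275]
 [0.5749 0.1063 0.1402]]
side tote 1388 ((570.1744384765625, 70.74226379394531), (148.65969848632812, 209.35891723632812), 0.5842019319534302) [[ 0.4968 -0.0282  0.051 ]
 [ 0.6403  0.1737  0.0718]]
top tray rim 627 ((567.9728393554688, 92.65840148925781), (92.06843566894531, 110.1214370727539), 0.31028419733047485) [[0.5224 0.0421 0.0987]
 [0.6131 0.1466 0.1162]]
top grip 301 ((567.8046875, 72.06570434570312), (12.24617862701416, 68.64461517333984), 0.5821461081504822) [[0.562  0.0392 0.128 ]
 [0.5736 0.1044 0.139 ]]
top tote 945 ((567.0328369140625, 111.41800689697266), (147.64788818359375, 126.86568450927734), 0.16740527749061584) [[0.4946 0.0531 0.0511]
 [0.6382 0.1736 0.0715]]
```

View pics/both5.png

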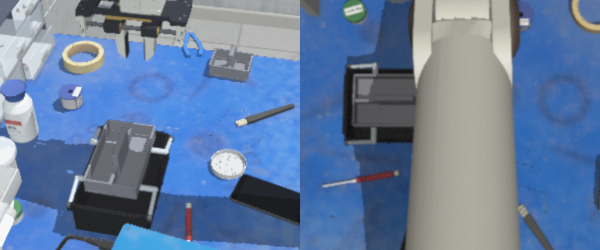

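The tray lies level on both bars, lengthwise and centred to within about 2 mm, and the robot is clear of everything.

```bash
python3 -c "
from station import workorder; print(workorder.hand_in())"
```

```text
the job is handed in; nothing more can be done
None
```

I swung the bail arm in onto the rim, set the long tray level on both bail arms (lengthwise, centred to within about 2 mm), and handed the job in at about 18 s; no verdict came back.

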